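Turn the lazy susan to bring the open canister to the front and shut its lid

ROBOT

A 6-joint arm with a two-finger parallel gripper is mounted at the origin on a cart in front of the work surface, level with it; the furniture and walls round the work are solid. World frame = base frame: x ahead of the robot, y to its left, z up, the work surface at z = 0. Lengths are in m, angles in rad, forces in N, time in s.
With the tool pointing down it reaches from about 0.25 to 0.8 m from the base axis. Payload 8.5 kg.
Tool frame: the origin (TCP) lies midway between the tips of the shut fingers; the grasp point (between the pads) lies 19 mm behind it; z points along the fingers, y is the line along which they close (so a half turn about z gives the same grasp; the last joint's range is limited). The gripper opens to 85 mm and grips with 20 to 120 N. Pads are 22 mm wide; open, the fingers measure 114 mm over their backs; the gripper's body (76 mm by 85 mm) begins 54 mm behind the grasp point. The pads swing forward as they close: fully open they stand 13 mm farther back than shut.
Start: joints at [-1.342, 0.238, -0.013, 1.319, 0, 1.571], TCP at [0.119, -0.511, 0.231] pointing down, gripper open.
Joint ranges: [-2.66, 2.66], [-1.03, 1.9], [-1.14, 1.46], [-1.82, 2.27], [-1.45, 1.34], [-3.14, 3.14]. Speed limits (rad/s): [2.22, 2.22, 2.79, 3.14, 3.14, 3.14].

INTERFACE

Orientations are given as a unit quaternion [w, x, y, z].
In Python, from workcell import * gives the robot as it stands.
- The arm moves only by the tool step_arm, never from a script. Its argument "motion" is a list that holds one entry, the list of rows, each a list of 6 numbers: the shift along the tool's x, y, z in mm, then the turn, a rotation vector about the tool's x, y, z in rad. A call has exactly 10 rows; each row shifts and turns the commanded pose from where the row before left it, along the tool's axes as they then stand; what a row does not reach is not made up. A row lasts 1/12 s, in which the tool goes at most 41.7 mm and 7.16 degrees, less where a joint would pass 70% of its speed; a pose out of reach is approached as far as the arm can. A call is refused whole if a number of a shift passes 41.7 or a number of a turn 0.125, either way. A call with a gripper value outside its range is refused whole. "fingers" is the opening, from -1 (shut) to 1 (fully open), set as the call begins (left out, the last holds). The fingers move at their own pace and stop on an object; the grip force is fixed at half the most. Time passes only in rows, so rows that do not move let the fingers close, or fill a call up. It gives the time, the measured TCP pose, the force, the opening and the grip force at its end, in the units of the state.
- observe(): the state, without advancing time (a new reading comes with each control period).
- snapshot(name): name is "side" or "top"; returns a dict with "img" (420x560x3 uint8, red, green, blue), "z_map" (420x560 float32, m along the optical axis (not along the pixel's ray), 0 where there is no reading), "camera_matrix" (3x3 intrinsics, pixels), "rvec" (rotation vector, rad) and "tvec" (3), from world to camera coordinates, as OpenCV has them. Camera axes: x right, y down, z forward; pixel columns grow to the right and rows downward; lengths in m; the calibration is good to about 2 mm. A picture is of the moment at which its call begins.
- finish_job(): hands the job in; it is judged then, once.
The state is a dict: "time_s": time; "qpos": joint angles; "joint_velocities": joint speeds; "joint_efforts": joint torques, N m; "position": TCP position; "orientation": TCP orientation; "wrist_force": force on the tool from outside, world axes, zero at the start; "moment": the same for the moment, N m; "finger_gap": finger opening in m; "finger_force": force on a finger pad.
Only numpy, scipy, OpenCV 4.12 (cv2) and the standard library are available. Lean on these libraries where they do the work, as an engineer would, in place of code of your own. Each camera call takes 0.05 s, during which the arm holds its last target. There are 200 camera calls.

TASK

One of the three matching white canisters on the wooden lazy susan was left with its lid standing open. Push the lazy susan round by its scalloped rim until that canister stands straight at the front, on the side nearest the worktop's front edge, let it come to rest there, and only then push the canister's lid fully shut with the fingertips. Do not push against the other jars on it, lift nothing, and leave the things round about where they are.

Things in the scene. Friction and masses are not known exactly. Their poses are not given: they have to be found in the camera images.
- susan_foot: fixed round foot of the lazy susan, 224 mm across, 18 mm high; its origin is on the worktop on the turning axis; its axes are parallel to the world's (x ahead of the robot, -x is front).
- susan: the wooden top of the lazy susan; origin on its turning axis at its underside, z up, its -x axis points to the open canister (so its yaw is 0 when that stands straight at the front). A disc of 296 mm diameter from 24 to 44 mm above the worktop; the jars stand on it within 125 mm of the axis, inside an 8 mm high lip. It turns without stops, a stiff bearing holds it where it is left, about 1.3 N at the rim turns it.
- rim_petal (a point): top centre of one of the eight round petals of the scalloped rim, the one straight outward of the open canister. Petals: upright discs of 34 mm radius, as thick as the top, centres 146 mm from the axis and 45 degrees apart, so the rim reaches out 180 mm. The gaps between them are 55 mm wide and more; a fingertip reaching below the top face there can push a petal sideways.
- canister_spot (a point): point on the lazy susan's top face, 80 mm from the axis, where the open canister's underside centre stands at the start; turns with the top.
- canister: the open white round canister, 72 mm diameter, 60 mm high without the lid, loose on the lazy susan, 0.5 kg; origin at the centre of its underside, its own -x points outward from the axis, +x to the lid's hinge (towards the axis), z up.
- canister_lid (a joint): angle of the open canister's wooden lid, rad: 0 shut, 1.57 upright, starts open at 1.6 to 1.85, stop at 1.92. It stays at whatever angle it is left; under 1 N at its edge moves it.
- lid_hinge (a point): lid hinge axis (level, across the canister's x) in its middle, on the side of the lazy susan's axis, 39 mm from the canister's middle and 62 mm above its underside. The lid is a round board of 74 mm diameter whose outer (upper) face lies 7 mm beyond the hinge axis when shut; with its thumb tab it reaches 82 mm from the hinge.
- lid_edge (a point): point on the lid's thumb tab, 79 mm from the hinge axis, turns with the lid.
- canister_b: a shut canister of the same kind, 69 mm high, loose on the lazy susan; origin at the centre of its underside, z up.
- canister_c: the other shut canister, likewise.
- shaker_0: small glass shaker with a dark cap, 37 mm diameter, 69 mm high, on the lazy susan; origin under its centre.
- shaker_1: small glass shaker with a grey cap, 37 mm diameter, 69 mm high, on the lazy susan; origin under its centre.
- jar_small: clear empty glass jar with a wide screw lid, 55 mm diameter, 70 mm high, on the lazy susan; origin under its centre.
- jar_jam: filled glass jar with a wide screw lid, 61 mm diameter, 75 mm high, on the lazy susan; origin under its centre.
- mug: stoneware mug, 98x132x89 mm, loose on the worktop to the left; origin under its centre.
- spread_tub: low oblong tub, 96x137x53 mm, loose on the worktop to the right; origin under its centre.
- teaspoon: teaspoon, 132 mm long, loose on the worktop to the right; origin under its middle.
Not all that is in view belongs to the job. Leave any purple look-alike of the canister alone.

How it is judged:
On the way, in this order (a step that is already met when the one before it is completed fails the run):
1. the open canister stands straight at the front (within 18 mm, about 13 degrees, to either side) at rest, its lid still open (x of canister in the frame of susan_foot below -0.05 m and y of canister in the frame of susan_foot between -0.018 and 0.018 m and angular speed of susan below 0.05 rad/s and value of joint canister_lid above 1.2 rad), for 0.2 s.
2. its lid is pushed shut (x of canister in the frame of susan_foot below -0.05 m and y of canister in the frame of susan_foot between -0.018 and 0.018 m and value of joint canister_lid below 0.06 rad), for 0.2 s.
At the end, for the whole second after the job is handed in: The canister that was open stands straight at the front of the lazy susan (its middle within 18 mm to either side of the line from the axis towards -x), upright, within 15 mm of its own place on the top, the lid shut to within 0.06 rad, and the lazy susan is at rest (all of step 2 and angular speed of susan below 0.05 rad/s and horizontal distance between canister and canister_spot below 0.015 m and angle between canister's own z axis and vertical below 0.05 rad and linear speed of canister below 0.02 m/s); the robot touches nothing.
It fails at once if the open canister or its lid is pushed (over 1.5 N) while it is not at the front (more than 25 mm off to the side) (contact force between any of the fingers, the arm and canister above 1.5 N and not (x of canister in the frame of susan_foot below -0.05 m and y of canister in the frame of susan_foot between -0.025 and 0.025 m)).
It fails at once if the open canister slides more than 20 mm from its place on the top, tips or is lifted (horizontal distance between canister and canister_spot above 0.02 m or angle between canister's own z axis and vertical above 0.2 rad or height (world z) of canister above 0.06 m).
It fails at once if another jar on the lazy susan is pushed by the robot (over 1.5 N) (contact force between any of the fingers, the arm and canister_b above 1.5 N or contact force between any of the fingers, the arm and canister_c above 1.5 N or contact force between any of the fingers, the arm and shaker_0 above 1.5 N or contact force between any of the fingers, the arm and shaker_1 above 1.5 N or contact force between any of the fingers, the arm and jar_small above 1.5 N or contact force between any of the fingers, the arm and jar_jam above 1.5 N).
It fails at once if another jar on the lazy susan tips, slides off or is lifted (angle between any of canister_b, canister_c, shaker_0, shaker_1, jar_small, jar_jam's own z axis and vertical above 0.3 rad or height (world z) of any of canister_b, canister_c, shaker_0, shaker_1, jar_small, jar_jam above 0.06 m or height (world z) of any of canister_b, canister_c, shaker_0, shaker_1, jar_small, jar_jam below 0.03 m).
It fails at once if a thing on the worktop round about is moved more than 30 mm (distance of any of mug, spread_tub, teaspoon from where it was at the start of the episode above 0.03 m).
It also fails if it takes over 72 s, if anything falls off the work surface, if the arm or the gripper's body presses on something with over 40 N, if the wrist force passes 120 N, or if a joint passes its speed limit or range.

## Working session

There is one attempt and no reset: what is moved stays moved. The work goes in short steps, Python scripts to look and compute and a tool call to move; the robot and the scene stay as the last step left them, time stands still between calls to the robot, and variables do not carry over. Pictures are saved under pics/ and viewed, at most 10 in all, crops included, and the job is handed in when it is done.

Besides the shell and the picture viewer there is one more tool, called after "Call:" by a JSON object that holds its "method" and its "body", one argument or row to a line. step_arm: Moves the arm, as the interface text tells. Its arguments: {"type":"object","properties":{"motion":{"type":"array","items":{"type":"array","items":{"type":"array","items":{"type":"number"}}}},"fingers":{"type":"number"}},"required":["motion"]}

```bash
mkdir -p pics; cat > h.py <<'E'
from workcell import *
import numpy as np, cv2
def snap(n):
    s=snapshot(n); s['R']=cv2.Rodrigues(np.array(s['rvec'],float))[0]; s['t']=np.array(s['tvec'],float).reshape(3); return s
def pts(s):
    K=np.array(s['camera_matrix']); z=s['z_map']; v,u=np.mgrid[:z.shape[0],:z.shape[1]]
    c=np.stack([(u-K[0,2])/K[0,0]*z,(v-K[1,2])/K[1,1]*z,z],-1)
    w=(c-s['t'])@s['R']; w[z<=0]=np.nan; return w
def save(n,img): cv2.imwrite('pics/'+n+'.png',img[:,:,::-1])
E
python3 - <<'E'
from h import *
for n in('top','side'):
    s=snap(n); save(n+'0',s['img']); print(n,s['camera_matrix'],-s['R'].T@s['t'])
    np.savez(n+'0.npz',img=s['img'],w=pts(s))
print(observe())
E
```

```text
top [[380.04114539   0.         282.37577657]
 [  0.         380.04114539 209.90601797]
 [  0.           0.           1.        ]] [ 0.4633078  -0.03618063  1.04891123]
side [[432.29654942   0.         286.4584584 ]
 [  0.         432.29654942 214.52275297]
 [  0.           0.           1.        ]] [ 0.0944718  -0.78450189  0.84699716]
{'time_s': 0.1, 'qpos': array([-1.34201274e+00,  2.38726495e-01, -1.41384009e-02,  1.31918883e+00,
       -1.17697880e-05,  1.57080135e+00]), 'joint_velocities': array([-0.00082275, -0.00060932,  0.00167774, -0.00065326, -0.00062596,
       -0.00191845]), 'joint_efforts': array([-3.37124757e-04, -5.39720929e+01,  3.46998775e+01,  1.34250760e-02,
       -7.66223411e-05, -1.00994771e-05]), 'position': array([ 0.11898284, -0.51097751,  0.23075119]), 'orientation': array([-6.23920253e-04,  9.93464480e-01,  1.14139963e-01, -7.76095021e-05]), 'wrist_force': array([ 0.41800531, -0.61760531,  0.37262584]), 'moment': array([ 0.02768685, -0.0296192 ,  0.05270748]), 'finger_force': 0.0, 'finger_gap': 0.08495704809201515}
```

View pics/top0.png

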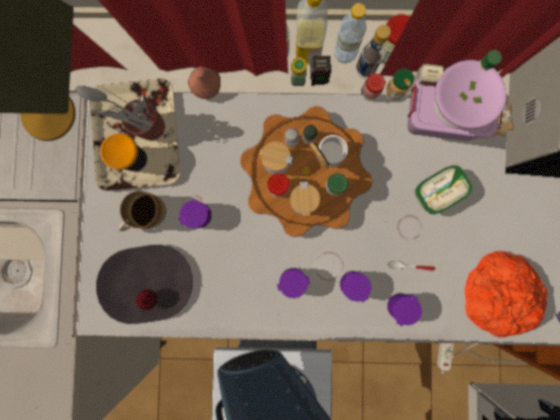

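View pics/side0.png

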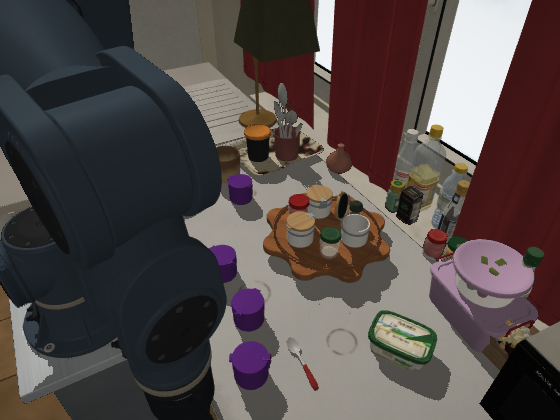

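The top view shows the susan centred near (306,171), with image up being +x and right being -y. Candidates for the open canister:
- Open white round canister at (332,150), with a dark lid edge on its axis side: fits.
- Wooden-lidded ones at (276,157) and (304,198): shut.
- Purple ones at (195,214), (293,283), (356,286), (405,309): look-alikes.

In the side view the same canister is at (355,228), with its lid seen edge-on at (343,205).

```bash
python3 - <<'E'
from h import *
d=np.load('top0.npz'); img,w=d['img'],d['w']
z=w[...,2]; roi=np.zeros(z.shape,bool); roi[95:245,230:385]=1
m=roi&(z>0.034)&(z<0.06)&(img[...,0]>img[...,2].astype(int)+50)
p=w[m]
(c,r)=cv2.minEnclosingCircle(p[:,:2].astype(np.float32)); print('enclosing',c,r,np.median(p[:,2]))
# outer petal tips: radius profile by angle, refine axis by harmonic fit
c=np.array(c)
for _ in range(5):
    q=p[:,:2]-c; a=np.arctan2(q[:,1],q[:,0]); rr=np.hypot(*q.T)
    b=((a+np.pi)/(2*np.pi)*120).astype(int)%120
    A=[];R=[]
    for k in range(120):
        if (b==k).any(): A.append(-np.pi+(k+.5)*2*np.pi/120);R.append(rr[b==k].max())
    A=np.array(A);R=np.array(R)
    M=np.c_[np.ones_like(A),np.cos(A),np.sin(A),np.cos(8*A),np.sin(8*A)]
    x=np.linalg.lstsq(M,R,rcond=None)[0]; c=c+x[1:3]
ph=np.degrees(np.arctan2(x[4],x[3])/8); print('axis',c,'coef',x,'petal phase deg',ph,len(A))
# white walls of the open canister
wm=np.zeros_like(m);wm[130:170,312:355]=1
wm&=(img.min(-1)>120)&(z>0.09)&(z<0.115)
k,l=cv2.minEnclosingCircle(w[wm][:,:2].astype(np.float32)); print('can',k,l,wm.sum(),np.degrees(np.arctan2(k[1]-c[1],k[0]-c[0])),np.hypot(*(np.array(k)-c)))
t=roi&(z>0.125); print('high pts',w[t].mean(0),w[t].max(0),t.sum())
K=roi&(z>0.07)
# surroundings near the susan (tall)
crop=np.hstack([cv2.resize(img[105:240,235:380],None,fx=2.6,fy=2.6,interpolation=2),cv2.resize(np.load('side0.npz')['img'][170:305,255:400],None,fx=2.6,fy=2.6,interpolation=2)])
save('crop',crop)
E
```

```text
enclosing (0.6338716745376587, -0.07969730347394943) 0.17918337881565094 0.04327604293674144
axis [ 0.63359092 -0.07907324] coef [ 1.62461223e-01  1.59872116e-14 -3.39674035e-14  2.53536083e-03
 -1.69830158e-02] petal phase deg -10.188641782996578 120
can (0.6834286451339722, -0.14623863995075226) 0.03602178767323494 87 -53.424033699303365 0.08363605316393057
high pts [ 0.65000377 -0.10756989  0.16776638] [ 0.68273811 -0.08503799  0.18786008] 183
```

View pics/crop.png

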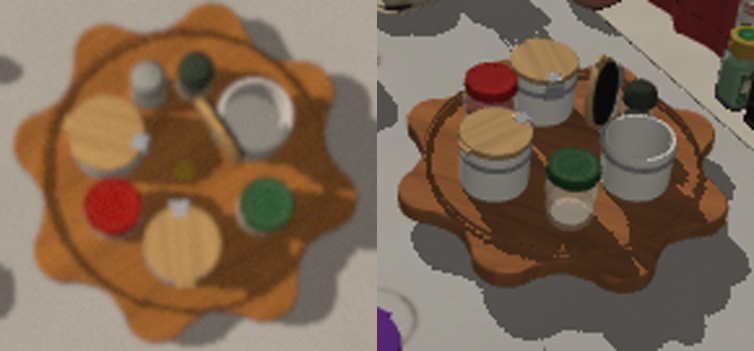

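The crop confirms it: the open canister is at (255,115) in the left half, next to its upright lid. In world terms it sits at about -55°, so it must turn about -125° (clockwise) to reach 180°. I'll put a shut, outward-tilted fingertip in the gap at about -78°, behind the -100° petal, and sweep it in an arc. First I'll lift away and check which way q6 turns.

```bash
cat >> h.py <<'E'
from scipy.spatial.transform import Rotation as Ro
AX=np.array([0.6336,-0.0791])
def cur():
    o=observe(); q=o['orientation']; return np.array(o['position']),Ro.from_quat([q[1],q[2],q[3],q[0]]),o
def rows(p0,R0,p1,R1,n,rv=None):
    """constant body twist reaching (p1,R1) in n rows"""
    rv=(R0.inv()*R1).as_rotvec() if rv is None else rv
    d=R0.inv().apply(p1-p0); S=sum(Ro.from_rotvec(rv*k/n).as_matrix() for k in range(n))
    return np.r_[np.linalg.solve(S,d)*1000,rv/n].round(4)
def rimpose(th,r,z,tilt=.35,yaw=180):
    th=np.radians(th); u=np.array([np.cos(th),np.sin(th),0])
    zt=np.array([0,0,-1])*np.cos(tilt)-u*np.sin(tilt)
    t=np.array([-u[1],u[0],0])  # ccw tangent
    x=t if yaw==0 else -t
    return np.r_[AX+r*u[:2],z],Ro.from_matrix(np.c_[x,np.cross(zt,x),zt])
E
python3 - <<'E'
from h import *
p,R,o=cur()
for z in (.2,):
  for yaw in(0,180):
    P,Q=rimpose(-78,.17,z,yaw=yaw); print(yaw,P,(R.inv()*Q).as_rotvec(),R.inv().apply(P-p)*1000)
E
```

```text
0 [ 0.66894499 -0.24538509  0.2       ] [0.3487318  0.0034079  0.01913634] [ 595.86596739 -133.90854493   30.91257824]
180 [ 0.66894499 -0.24538509  0.2       ] [-0.00529391  0.54172803 -3.0751977 ] [ 595.86596739 -133.90854493   30.91257824]
```

Call:
{"method": "step_arm", "body": {
  "motion": [
    [[10,0,0,0,0,-0.12],[10,0,0,0,0,-0.12],[10,0,0,0,0,-0.12],[10,0,0,0,0,-0.12],[10,0,0,0,0,-0.12],[10,0,0,0,0,-0.12],[10,0,0,0,0,-0.12],[10,0,0,0,0,-0.12],[10,0,0,0,0,-0.12],[10,0,0,0,0,-0.12]]
  ],
  "fingers": -1
}}

```text
time_s: 0.93
position: [0.187, -0.4452, 0.2309]
orientation: [-0.0, 0.753, 0.657, 0.0]
wrist_force: [-0.5, 0.1, 0.8]
finger_gap: -0.0001
finger_force: 0.0
```

```bash
python3 - <<'E'
from h import *
p,R,o=cur(); print(p,R.as_matrix().round(3),o['qpos'].round(3),o['finger_gap'])
for yaw in(0,180):
    P,Q=rimpose(-78,.17,.2,yaw=yaw); rv=(R.inv()*Q).as_rotvec(); print(yaw,rv)
    print(rows(p,R,P,Q,20), rows(p,R,P,Q,30))
E
```

```text
[ 0.18700337 -0.44521444  0.23091722] [[ 0.135  0.991 -0.   ]
 [ 0.991 -0.135  0.001]
 [ 0.001 -0.    -1.   ]] [-1.173  0.167 -0.107  1.298  0.     0.533] -6.705256633140774e-05
0 [0.30413215 0.21392804 1.21238151]
[2.47417e+01 1.26241e+01 3.89200e-01 1.52000e-02 1.07000e-02 6.06000e-02] [1.65796e+01 8.25030e+00 2.67300e-01 1.01000e-02 7.10000e-03 4.04000e-02]
180 [-0.23493545  0.33399745 -1.89385212]
[-1.14962e+01  2.79181e+01  5.55780e+00 -1.17000e-02  1.67000e-02
 -9.47000e-02] [-7.96890e+00  1.84854e+01  3.72070e+00 -7.80000e-03  1.11000e-02
 -6.31000e-02]
```

Call:
{"method": "step_arm", "body": {
  "motion": [
    [[-11.5,27.9,5.6,-0.0117,0.0167,-0.0947],[-11.5,27.9,5.6,-0.0117,0.0167,-0.0947],[-11.5,27.9,5.6,-0.0117,0.0167,-0.0947],[-11.5,27.9,5.6,-0.0117,0.0167,-0.0947],[-11.5,27.9,5.6,-0.0117,0.0167,-0.0947],[-11.5,27.9,5.6,-0.0117,0.0167,-0.0947],[-11.5,27.9,5.6,-0.0117,0.0167,-0.0947],[-11.5,27.9,5.6,-0.0117,0.0167,-0.0947],[-11.5,27.9,5.6,-0.0117,0.0167,-0.0947],[-11.5,27.9,5.6,-0.0117,0.0167,-0.0947]]
  ]
}}

```text
time_s: 1.77
position: [0.4788, -0.4728, 0.1878]
orientation: [-0.011, 0.368, 0.924, 0.098]
wrist_force: [0.3, 0.2, 1.3]
finger_gap: -0.0002
finger_force: 0.0
```

Call:
{"method": "step_arm", "body": {
  "motion": [
    [[-11.5,27.9,5.6,-0.0117,0.0167,-0.0947],[-11.5,27.9,5.6,-0.0117,0.0167,-0.0947],[-11.5,27.9,5.6,-0.0117,0.0167,-0.0947],[-11.5,27.9,5.6,-0.0117,0.0167,-0.0947],[-11.5,27.9,5.6,-0.0117,0.0167,-0.0947],[-11.5,27.9,5.6,-0.0117,0.0167,-0.0947],[-11.5,27.9,5.6,-0.0117,0.0167,-0.0947],[-11.5,27.9,5.6,-0.0117,0.0167,-0.0947],[-11.5,27.9,5.6,-0.0117,0.0167,-0.0947],[-11.5,27.9,5.6,-0.0117,0.0167,-0.0947]]
  ]
}}

```text
time_s: 2.6
position: [0.6703, -0.2477, 0.1981]
orientation: [-0.018, -0.102, 0.979, 0.173]
wrist_force: [0.9, -0.6, -0.0]
finger_gap: 0.0003
finger_force: 0.0
```

```bash
python3 - <<'E'
from h import *
p,R,o=cur(); print(p,o['qpos'].round(3))
P,Q=rimpose(-78,.172,.1);print(P,rows(p,R,P,Q,10))
P2,Q2=rimpose(-78,.167,.022); print(P2,rows(P,Q,P2,Q2,10))
a,A=rimpose(-78,.167,.022); b,B=rimpose(-81,.167,.022); print('arc 3deg',rows(a,A,b,B,1))
E
```

```text
[ 0.67032016 -0.24773222  0.19806812] [-0.469  0.801  0.809  1.805  0.27  -0.708]
[ 0.66936081 -0.24734139  0.1       ] [ 8.1400e-02 -3.3100e+00  9.2316e+00  0.0000e+00 -0.0000e+00 -2.0000e-04]
[ 0.66832125 -0.24245065  0.022     ] [-0.     -2.2049  7.4986  0.      0.      0.    ]
arc 3deg [ 8.7401  0.215   0.0785 -0.     -0.018   0.0492]
```

Call:
{"method": "step_arm", "body": {
  "motion": [
    [[0,-3.3,9.2,0,0,0],[0,-3.3,9.2,0,0,0],[0,-3.3,9.2,0,0,0],[0,-3.3,9.2,0,0,0],[0,-3.3,9.2,0,0,0],[0,-3.3,9.2,0,0,0],[0,-3.3,9.2,0,0,0],[0,-3.3,9.2,0,0,0],[0,-3.3,9.2,0,0,0],[0,-3.3,9.2,0,0,0]]
  ]
}}

```text
time_s: 3.43
position: [0.6695, -0.2488, 0.1005]
orientation: [-0.018, -0.1, 0.98, 0.173]
wrist_force: [0.5, 0.5, 0.4]
finger_gap: 0.0003
finger_force: 0.0
```

Call:
{"method": "step_arm", "body": {
  "motion": [
    [[0,-2.2,7.5,0,0,0],[0,-2.2,7.5,0,0,0],[0,-2.2,7.5,0,0,0],[0,-2.2,7.5,0,0,0],[0,-2.2,7.5,0,0,0],[0,-2.2,7.5,0,0,0],[0,-2.2,7.5,0,0,0],[0,-2.2,7.5,0,0,0],[0,-2.2,7.5,0,0,0],[0,-2.2,7.5,0,0,0]]
  ]
}}

```text
time_s: 4.27
position: [0.6686, -0.2437, 0.0227]
orientation: [-0.018, -0.1, 0.98, 0.173]
wrist_force: [-0.1, 0.4, 0.3]
finger_gap: 0.0001
finger_force: 0.0
```

```bash
python3 - <<'E'
from h import *
p,R,o=cur(); print(p,o['qpos'].round(3),o['wrist_force'].round(2))
q=p[:2]-AX; print(np.degrees(np.arctan2(q[1],q[0])),np.hypot(*q))
P,Q=rimpose(-103,.167,.022);print(rows(p,R,P,Q,10))
E
```

```text
[ 0.66856658 -0.24373802  0.02269984] [-0.465  0.843  0.448  1.398  0.271 -0.699] [-0.12  0.41  0.33]
-78.00942654994313 0.1683102512708286
[ 7.3068e+00  2.2450e-01  1.5800e-01 -1.0000e-04 -1.4800e-02  4.0400e-02]
```

Call:
{"method": "step_arm", "body": {
  "motion": [
    [[7.3,0.2,0.1,0,-0.015,0.041],[7.3,0.2,0.1,0,-0.015,0.041],[7.3,0.2,0.1,0,-0.015,0.041],[7.3,0.2,0.1,0,-0.015,0.041],[7.3,0.2,0.1,0,-0.015,0.041],[7.3,0.2,0.1,0,-0.015,0.041],[7.3,0.2,0.1,0,-0.015,0.041],[7.3,0.2,0.1,0,-0.015,0.041],[7.3,0.2,0.1,0,-0.015,0.041],[7.3,0.2,0.1,0,-0.015,0.041]]
  ]
}}

```text
time_s: 5.1
position: [0.5961, -0.2424, 0.023]
orientation: [0.021, 0.116, 0.978, 0.172]
wrist_force: [2.4, 0.0, -1.3]
finger_gap: 0.0002
finger_force: 0.7
```

```bash
cat >> h.py <<'E'
def where():
    p,R,o=cur(); q=p[:2]-AX; print(p.round(4),o['qpos'].round(2),o['wrist_force'].round(2)); print('finger th',np.degrees(np.arctan2(q[1],q[0])).round(1),'r',np.hypot(*q).round(4)); return p,R
def petals(s):
    img=s['img'].astype(int); w=pts(s); z=w[...,2]; q=w[...,:2]-AX; r=np.hypot(q[...,0],q[...,1]); a=np.arctan2(q[...,1],q[...,0])
    m=(z>.034)&(z<.06)&(img[...,0]>img[...,2]+40)&(r>.152)&(r<.19)
    f=np.exp(8j*a[m]); print('petal phase deg (mod 45)',(np.degrees(np.angle(f.mean()))/8).round(2),m.sum())
    return w
E
python3 - <<'E'
from h import *
p,R=where(); s=snap('top'); petals(s); save('top1',s['img'])
P,Q=rimpose(-138,.167,.022);print(rows(p,R,P,Q,10))
E
```

```text
[ 0.5961 -0.2424  0.023 ] [-0.54  0.64  0.03  1.07  0.33 -0.33] [ 2.38  0.03 -1.27]
finger th -102.9 r 0.1676
petal phase deg (mod 45) 16.2 1668
[ 1.02235e+01  2.63200e-01  1.91600e-01 -1.00000e-04 -2.05000e-02
  5.66000e-02]
```

View pics/top1.png

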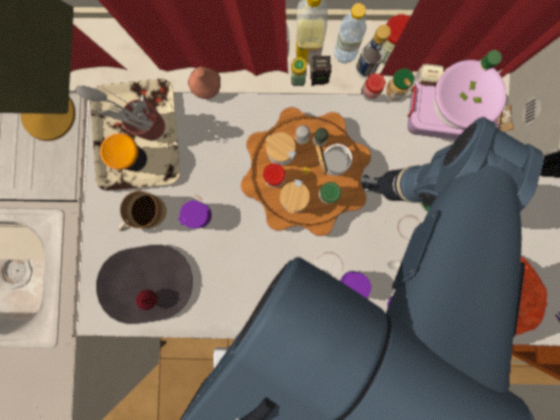

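The susan is turning cleanly: the finger at the right rim, pixel (370,184), pushes the petal, and the canister is now at (338,158). It has turned 18.6°, with 106° to go.

Call:
{"method": "step_arm", "body": {
  "motion": [
    [[10.2,0.25,0.15,0,-0.0205,0.0566],[10.2,0.25,0.15,0,-0.0205,0.0566],[10.2,0.25,0.15,0,-0.0205,0.0566],[10.2,0.25,0.15,0,-0.0205,0.0566],[10.2,0.25,0.15,0,-0.0205,0.0566],[10.2,0.25,0.15,0,-0.0205,0.0566],[10.2,0.25,0.15,0,-0.0205,0.0566],[10.2,0.25,0.15,0,-0.0205,0.0566],[10.2,0.25,0.15,0,-0.0205,0.0566],[10.2,0.25,0.15,0,-0.0205,0.0566]]
  ]
}}

```text
time_s: 5.98
position: [0.5097, -0.1913, 0.0229]
orientation: [0.071, 0.4, 0.9, 0.158]
wrist_force: [0.7, -1.4, -0.4]
finger_gap: -0.0001
finger_force: 0.5
```

```bash
python3 - <<'E'
from h import *
p,R=where(); petals(snap('top'))
P,Q=rimpose(-173,.167,.022);print(rows(p,R,P,Q,10))
E
```

```text
[ 0.5097 -0.1913  0.0229] [-0.54  0.37 -0.47  0.62  0.33  0.31] [ 0.73 -1.41 -0.36]
finger th -137.8 r 0.1672
petal phase deg (mod 45) -18.46 1661
[ 1.02506e+01  2.68000e-01  1.86900e-01 -1.00000e-04 -2.08000e-02
  5.75000e-02]
```

Call:
{"method": "step_arm", "body": {
  "motion": [
    [[10.2,0.25,0.15,0,-0.0207,0.0572],[10.2,0.25,0.15,0,-0.0207,0.0572],[10.2,0.25,0.15,0,-0.0207,0.0572],[10.2,0.25,0.15,0,-0.0207,0.0572],[10.2,0.25,0.15,0,-0.0207,0.0572],[10.2,0.25,0.15,0,-0.0207,0.0572],[10.2,0.25,0.15,0,-0.0207,0.0572],[10.2,0.25,0.15,0,-0.0207,0.0572],[10.2,0.25,0.15,0,-0.0207,0.0572],[10.2,0.25,0.15,0,-0.0207,0.0572]]
  ]
}}

```text
time_s: 6.87
position: [0.4677, -0.1, 0.0224]
orientation: [0.115, 0.651, 0.739, 0.13]
wrist_force: [0.6, -1.3, -0.1]
finger_gap: -0.0002
finger_force: 0.5
```

```bash
python3 - <<'E'
from h import *
p,R=where(); petals(snap('top'))
P,Q=rimpose(-203,.167,.022);print(rows(p,R,P,Q,10))
E
```

```text
[ 0.4677 -0.1     0.0224] [-0.3   0.17 -0.81  0.27  0.14  1.17] [ 0.61 -1.3  -0.13]
finger th -172.8 r 0.1672
petal phase deg (mod 45) -7.68 1665
[ 8.7946e+00  2.2860e-01  1.3000e-01 -2.0000e-04 -1.8100e-02  4.9600e-02]
```

Call:
{"method": "step_arm", "body": {
  "motion": [
    [[8.8,0.2,0.1,0,-0.0181,0.0496],[8.8,0.2,0.1,0,-0.0181,0.0496],[8.8,0.2,0.1,0,-0.0181,0.0496],[8.8,0.2,0.1,0,-0.0181,0.0496],[8.8,0.2,0.1,0,-0.0181,0.0496],[8.8,0.2,0.1,0,-0.0181,0.0496],[8.8,0.2,0.1,0,-0.0181,0.0496],[8.8,0.2,0.1,0,-0.0181,0.0496],[8.8,0.2,0.1,0,-0.0181,0.0496],[8.8,0.2,0.1,0,-0.0181,0.0496]]
  ]
}}

```text
time_s: 7.75
position: [0.4794, -0.0135, 0.022]
orientation: [0.144, 0.821, 0.544, 0.095]
wrist_force: [-1.3, -1.6, -0.1]
finger_gap: -0.0002
finger_force: 0.6
```

```bash
python3 - <<'E'
from h import *
p,R=where(); petals(snap('top'));petals(snap('side'))
P,Q=rimpose(-210,.167,.022);print(rows(p,R,P,Q,10))
E
```

```text
[ 0.4794 -0.0135  0.022 ] [ 0.07  0.18 -0.8   0.28 -0.16  2.02] [-1.28 -1.57 -0.09]
finger th 156.9 r 0.1676
petal phase deg (mod 45) 7.73 1641
petal phase deg (mod 45) 6.7 1078
[ 2.0289e+00  7.2900e-02  2.2800e-02 -3.0000e-04 -4.1000e-03  1.1700e-02]
```

Call:
{"method": "step_arm", "body": {
  "motion": [
    [[3,0.1,0,0,-0.006,0.0168],[3,0.1,0,0,-0.006,0.0168],[3,0.1,0,0,-0.006,0.0168],[3,0.1,0,0,-0.006,0.0168],[3,0.1,0,0,-0.006,0.0168],[3,0.1,0,0,-0.006,0.0168],[2,0.05,0,0,-0.004,0.0112],[1,0,0,0,-0.002,0.0056],[0,0,0,0,0,0],[0,0,0,0,0,0]]
  ]
}}

```text
time_s: 8.68
position: [0.4887, 0.0047, 0.0221]
orientation: [0.15, 0.853, 0.492, 0.087]
wrist_force: [-0.8, -0.1, -0.2]
finger_gap: -0.0001
finger_force: 0.3
```

```bash
python3 - <<'E'
from h import *
p,R=where(); s=snap('top'); petals(s); t=snap('side'); petals(t)
save('mix2',np.hstack([cv2.resize(x['img'][a:a+170,b:b+200],None,fx=2,fy=2) for x,a,b in((s,90,210),(t,130,230))]))
P,Q=rimpose(-210,.235,.08);print(rows(p,R,P,R,10))
E
```

```text
[0.4887 0.0047 0.0221] [ 0.14  0.21 -0.76  0.33 -0.21  2.21] [-0.79 -0.08 -0.16]
finger th 150.0 r 0.1674
petal phase deg (mod 45) 0.79 1653
petal phase deg (mod 45) 1.39 1099
[-0.0155 -4.3868 -7.742   0.      0.      0.    ]
```

View pics/mix2.png

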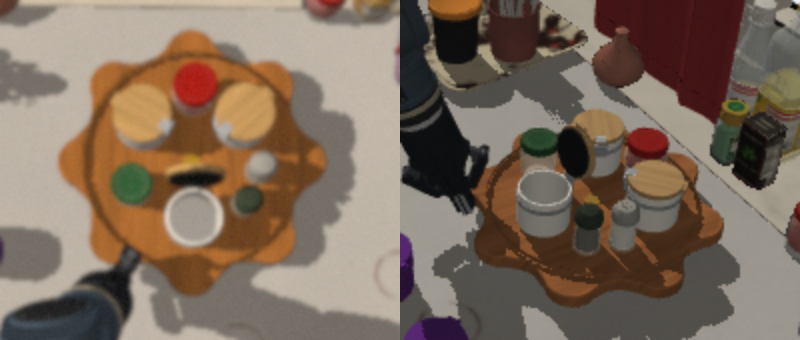

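The left view shows the open canister straight at the front (193,215), with its lid at (193,178) on the axis side. The petal phase is within about 1° of 180°. Next I'll retract outward and up, then measure the lid.

Call:
{"method": "step_arm", "body": {
  "motion": [
    [[0,-4.4,-7.7,0,0,0],[0,-4.4,-7.7,0,0,0],[0,-4.4,-7.7,0,0,0],[0,-4.4,-7.7,0,0,0],[0,-4.4,-7.7,0,0,0],[0,-4.4,-7.7,0,0,0],[0,-4.4,-7.7,0,0,0],[0,-4.4,-7.7,0,0,0],[0,-4.4,-7.7,0,0,0],[0,-4.4,-7.7,0,0,0]]
  ]
}}

```text
time_s: 9.62
position: [0.4296, 0.0391, 0.0803]
orientation: [0.15, 0.853, 0.492, 0.087]
wrist_force: [0.5, 0.2, 1.1]
finger_gap: -0.0001
finger_force: 0.0
```

```bash
python3 - <<'E'
from h import *
p,R=where(); s=snap('top'); w=petals(s); img=s['img'].astype(int)
near=(np.abs(w[...,0]-.58)<.13)&(np.abs(w[...,1]+.079)<.07)
m=near&(w[...,2]>.085)&(w[...,2]<.115)&(img.min(-1)>110)&(w[...,0]<.595)
print('can',cv2.minEnclosingCircle(w[m][:,:2].astype(np.float32)),m.sum())
t=near&(w[...,2]>.128)&(w[...,2]<.2)&(np.abs(w[...,1]+.079)<.05); q=w[t]; print('lid',q.min(0),q.max(0),t.sum())
for n,ww in(('top',w),('side',pts(snap('side')))):
    for lo in(.13,.15,.17):
        k=(np.abs(ww[...,0]-.61)<.04)&(np.abs(ww[...,1]+.079)<.04)&(ww[...,2]>lo)&(ww[...,2]<lo+.02)
        if k.any(): print(n,lo,np.percentile(ww[k][:,0],[5,50,95]).round(4),np.median(ww[k][:,1]).round(4),k.sum())
V=Ro.from_matrix(np.array([[0,1,0],[1,0,0],[0,0,-1.]]))
P=np.array([.43,.0,.25]); print(rows(p,R,P,V,10)); T=np.array([.648,-.079,.25]); print(rows(P,V,T,V,10))
E
```

```text
[0.4296 0.0391 0.0803] [ 0.26  0.04 -0.76  0.53 -0.24  2.33] [0.55 0.22 1.1 ]
finger th 149.9 r 0.2358
petal phase deg (mod 45) 1.04 1683
can ((0.554654598236084, -0.0817589983344078), 0.0372888445854187) 180
lid [ 0.59139437 -0.11737997  0.12923962] [ 0.60943846 -0.04598724  0.18836548] 287
top 0.13 [0.5916 0.5931 0.5971] -0.0799 61
top 0.15 [0.594  0.5967 0.6061] -0.081 119
top 0.17 [0.5977 0.603  0.6082] -0.0801 105
side 0.13 [0.5927 0.5952 0.6022] -0.0887 123
side 0.15 [0.5955 0.5975 0.6066] -0.0941 133
side 0.17 [0.598  0.6033 0.6088] -0.088 92
[-4.29220e+00  4.38740e+00 -1.64633e+01  3.40000e-02  9.00000e-03
 -5.20000e-02]
[-7.9 21.8  0.   0.   0.   0. ]
```

Call:
{"method": "step_arm", "body": {
  "motion": [
    [[-4.3,4.4,-16.5,0.034,0.009,-0.052],[-4.3,4.4,-16.5,0.034,0.009,-0.052],[-4.3,4.4,-16.5,0.034,0.009,-0.052],[-4.3,4.4,-16.5,0.034,0.009,-0.052],[-4.3,4.4,-16.5,0.034,0.009,-0.052],[-4.3,4.4,-16.5,0.034,0.009,-0.052],[-4.3,4.4,-16.5,0.034,0.009,-0.052],[-4.3,4.4,-16.5,0.034,0.009,-0.052],[-4.3,4.4,-16.5,0.034,0.009,-0.052],[-4.3,4.4,-16.5,0.034,0.009,-0.052]]
  ]
}}

```text
time_s: 10.55
position: [0.4307, -0.0008, 0.2506]
orientation: [-0.001, 0.706, 0.708, -0.0]
wrist_force: [1.0, -0.3, -0.4]
finger_gap: 0.0
finger_force: 0.0
```

Call:
{"method": "step_arm", "body": {
  "motion": [
    [[-8,22,0,0,0,0],[-8,22,0,0,0,0],[-8,22,0,0,0,0],[-8,22,0,0,0,0],[-8,22,0,0,0,0],[-8,22,0,0,0,0],[-8,22,0,0,0,0],[-8,22,0,0,0,0],[-8,22,0,0,0,0],[-8,22,0,0,0,0]]
  ]
}}

```text
time_s: 11.38
position: [0.6518, -0.0811, 0.249]
orientation: [-0.0, 0.707, 0.707, -0.0]
wrist_force: [0.6, -0.1, 0.4]
finger_gap: -0.0001
finger_force: 0.0
```

```bash
python3 - <<'E'
from h import *
p,R=where(); print(R.as_matrix().round(3))
V=Ro.from_matrix(np.array([[0,1,0],[1,0,0],[0,0,-1.]]))
print(rows(p,R,np.array([.648,-.0805,.156]),V,10))
E
```

```text
[ 0.6518 -0.0811  0.249 ] [-0.12  0.47  0.38  1.48 -0.    1.45] [ 0.57 -0.14  0.38]
finger th -6.2 r 0.0183
[[ 0.     1.    -0.001]
 [ 1.    -0.    -0.   ]
 [-0.    -0.001 -1.   ]]
[ 6.1100e-02 -3.7730e-01  9.3023e+00 -1.0000e-04  0.0000e+00 -0.0000e+00]
```

Call:
{"method": "step_arm", "body": {
  "motion": [
    [[0,-0.3,9.3,0,0,0],[0,-0.3,9.3,0,0,0],[0,-0.3,9.3,0,0,0],[0,-0.3,9.3,0,0,0],[0,-0.3,9.3,0,0,0],[0,-0.3,9.3,0,0,0],[0,-0.3,9.3,0,0,0],[0,-0.3,9.3,0,0,0],[0,-0.3,9.3,0,0,0],[0,-0.3,9.3,0,0,0]]
  ]
}}

```text
time_s: 12.22
position: [0.6475, -0.0805, 0.1559]
orientation: [0.0, 0.707, 0.707, -0.0]
wrist_force: [-0.3, 0.9, 0.0]
finger_gap: 0.0002
finger_force: 0.0
```

Call:
{"method": "step_arm", "body": {
  "motion": [
    [[0,-7,0,0,0,0],[0,-7,0,0,0,0],[0,-7,0,0,0,0],[0,-6,0,0,0,0],[0,-6,0,0,0,0],[0,-6,0,0,0,0],[0,-5,0,0,0,0],[0,-5,0,0,0,0],[0,0,0,0,0,0],[0,0,0,0,0,0]]
  ]
}}

```text
time_s: 13.05
position: [0.5984, -0.0805, 0.1569]
orientation: [0.0, 0.707, 0.707, -0.0]
wrist_force: [0.8, 0.8, 0.2]
finger_gap: -0.0001
finger_force: 0.0
```

```bash
python3 - <<'E'
from h import *
where(); t=snap('side'); petals(t); petals(snap('top'))
save('lid1',cv2.resize(t['img'][130:300,230:430],None,fx=3,fy=3))
E
```

```text
[ 0.5984 -0.0805  0.1569] [-0.13  0.4   0.04  1.2  -0.    1.44] [0.84 0.83 0.21]
finger th -177.7 r 0.0352
petal phase deg (mod 45) 1.09 1101
petal phase deg (mod 45) -0.42 486
```

View pics/lid1.png

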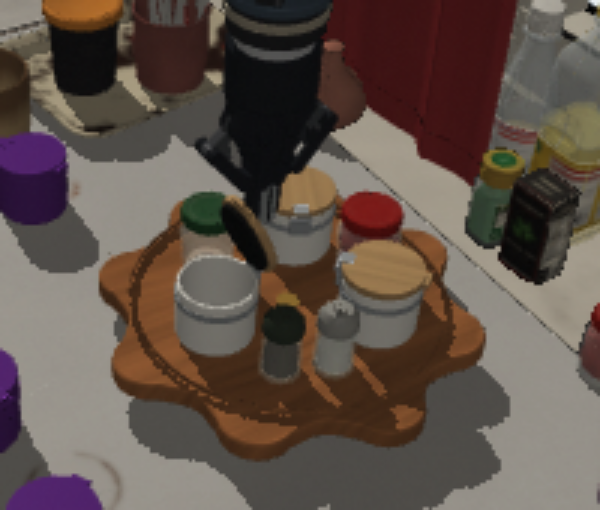

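The fingertip at (268,205) is behind the lid at (248,235), which is already tipping forward, and the canister is still in place. I'll continue the arc down.

Call:
{"method": "step_arm", "body": {
  "motion": [
    [[0,-6,2.5,0,0,0],[0,-6,2.5,0,0,0],[0,-6,4,0,0,0],[0,-6,4,0,0,0],[0,-5,6,0,0,0],[0,-5,6,0,0,0],[0,-2,4.5,0,0,0],[0,-2,4.5,0,0,0],[0,-1.5,4,0,0,0],[0,-1.5,4,0,0,0]]
  ]
}}

```text
time_s: 13.98
position: [0.5576, -0.0805, 0.1143]
orientation: [0.0, 0.707, 0.707, -0.0]
wrist_force: [0.3, -0.8, 0.2]
finger_gap: -0.0
finger_force: 0.2
```

Call:
{"method": "step_arm", "body": {
  "motion": [
    [[0,-2,0.5,0,0,0],[0,-2,0.5,0,0,0],[0,-1,0.5,0,0,0],[0,0,0.5,0,0,0],[0,0,0.5,0,0,0],[0,0,0.5,0,0,0],[0,0,0.5,0,0,0],[0,0,0.5,0,0,0],[0,0,0,0,0,0],[0,0,0,0,0,0]]
  ]
}}

```text
time_s: 14.82
position: [0.5526, -0.0805, 0.1127]
orientation: [0.001, 0.707, 0.707, 0.0]
wrist_force: [-7.2, 1.3, 18.5]
finger_gap: 0.0001
finger_force: 9.1
```

```bash
python3 - <<'E'
from h import *
where(); petals(snap('side')); petals(snap('top'))
E
```

```text
[ 0.5526 -0.0805  0.1127] [-0.14  0.36 -0.16  1.06 -0.    1.43] [-7.2   1.26 18.49]
finger th -179.0 r 0.0811
petal phase deg (mod 45) 0.58 1051
petal phase deg (mod 45) 1.31 994
```

Contact with 18 N downward at z = 0.113, so the lid is shut. I'll lift straight up, back off a little, and verify.

Call:
{"method": "step_arm", "body": {
  "motion": [
    [[0,0,-2,0,0,0],[0,0,-4,0,0,0],[0,0,-12,0,0,0],[0,0,-16,0,0,0],[0,0,-20,0,0,0],[0,0,-20,0,0,0],[0,0,-20,0,0,0],[0,0,-15,0,0,0],[0,0,0,0,0,0],[0,0,0,0,0,0]]
  ]
}}

```text
time_s: 15.75
position: [0.5532, -0.0805, 0.2202]
orientation: [0.001, 0.707, 0.707, 0.0]
wrist_force: [-0.2, 0.1, -0.2]
finger_gap: -0.0002
finger_force: 0.0
```

Call:
{"method": "step_arm", "body": {
  "motion": [
    [[0,-22,0,0,0,0],[0,-22,0,0,0,0],[0,-22,0,0,0,0],[0,-22,0,0,0,0],[0,-22,0,0,0,0],[0,-22,0,0,0,0],[0,-22,0,0,0,0],[0,-22,0,0,0,0],[0,0,0,0,0,0],[0,0,0,0,0,0]]
  ]
}}

```text
time_s: 16.58
position: [0.3757, -0.0803, 0.2192]
orientation: [-0.0, 0.707, 0.707, -0.0]
wrist_force: [0.5, -0.3, -0.4]
finger_gap: 0.0
finger_force: 0.0
```

```bash
python3 - <<'E'
from h import *
where(); s=snap('top'); t=snap('side'); w=petals(s); petals(t)
for v in (w,pts(t)):
    z=v[...,2]; k=(np.abs(v[...,0]-.553)<.045)&(np.abs(v[...,1]+.08)<.045)&(z>.095)&(z<.2)
    q=v[k]; g=np.c_[q[:,:2],np.ones(len(q))]; f=np.linalg.lstsq(g,q[:,2],rcond=None)[0]; print('lid n',len(q),'centre',q.mean(0).round(4),'slope',f[:2].round(3),'zmax',q[:,2].max())
save('fin',np.hstack([cv2.resize(x['img'][a:a+170,b:b+200],None,fx=2,fy=2) for x,a,b in((s,90,210),(t,130,230))]))
E
```

```text
[ 0.3757 -0.0803  0.2192] [-0.21  0.   -0.32  1.25 -0.    1.36] [ 0.45 -0.31 -0.36]
finger th -179.7 r 0.2579
petal phase deg (mod 45) 1.05 1676
petal phase deg (mod 45) 1.17 1067
lid n 723 centre [ 0.5541 -0.0817  0.1122] slope [0.002 0.002] zmax 0.11738009895929935
lid n 575 centre [ 0.5524 -0.0905  0.1109] slope [0.045 0.11 ] zmax 0.1174635420695097
```

View pics/fin.png

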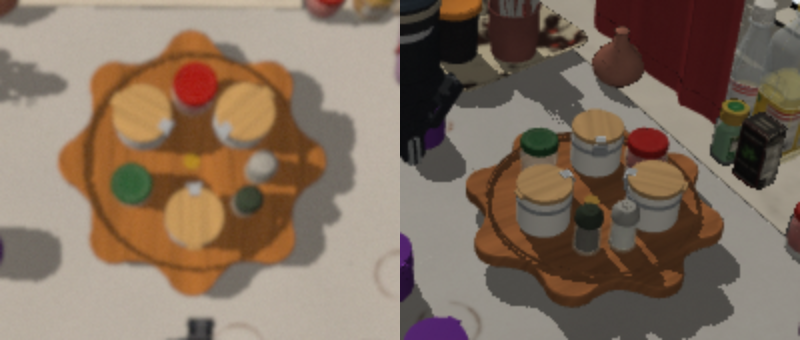

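The canister stands at the front (193,218). Its lid is flat: the slope is about 0.002 in the top view, at the height of the other lids. The robot is clear of everything.

```bash
python3 -c "
from workcell import *
print(finish_job())"
```

```text
the job is handed in; nothing more can be done
None
```

I turned the lazy susan until the open canister stood at the front (about 1° off straight), pushed its lid shut, moved the arm clear and handed the job in; no verdict came back.

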